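Vent the waste canister through its safety cap

TASK

Open the safety cap of the yellow-capped waste canister to its vent position: press the cap fully down, turn it anticlockwise (seen from above) to its stop while it stays pressed, then let go so that it springs up. Leave the red cap of the other canister locked.

Things in the scene. Friction and masses are not known exactly. Their poses are not given: they have to be found in the camera images.
- yellow_grip (a point): Grip point on the yellow safety cap's vertical axis, moving with the cap. The cap: ribbed disc 60 mm across, 22 mm high, with a round ribbed grip knob on top, 40 mm across (42 over the ribs), 28 mm high. The point is inside the knob, 18 mm above the disc's flat top (disc top 174 mm above the bench while locked). z is up; white marks on the cap lie at its -x side.
- yellow_canister: White canister with the yellow cap, 120 (x) x 100 x 140 mm high, fixed: it does not slide, turn or tip. Origin: centre of its underside. The cap's axis is 25 mm from the middle towards -x; the locked cap's white marks point to -x too. Beyond the cap, towards +x, a carrying handle reaches up to 161 mm.
- yellow_turn (a joint): Turn of the yellow cap, rad: 0 locked, growing anticlockwise seen from above, stop at 1.05 (60 degrees). A hook inside blocks it at about 0.05 unless the cap is pressed down 6 to 8 mm; the hook is passed at about 0.55. Pressed, it turns easily (under 0.2 N m).
- yellow_lift (a joint): Height of the yellow cap, m: 0 locked, -0.008 pressed to its lower stop, +0.008 sprung up (open). A spring pushes it up: about 9 N start it down, 14 N reach the stop, where it may be held while turning. Past the hook it springs up once let go.
- red_grip (a point): The same grip point on the red safety cap of a second canister of the same build, fixed as well. To be left alone.
- red_turn (a joint): Turn of the red cap, rad: 0 locked, growing anticlockwise. To be left locked.
Things that resemble listed ones, but are neither listed nor needed, are in the scene too. Leave any black look-alike of the yellow_canister alone.

How it is judged:
By the outcome, as a careful person would: the job done as asked, in the order asked, and still so for the second after the job is handed in, with the robot touching nothing.
It also fails if it takes over 32 s, if anything falls off the work surface, if the arm or the gripper's body presses on something with over 40 N, if the wrist force passes 120 N, or if a joint passes its speed limit or range.

ROBOT

A 7-joint arm with a two-finger parallel gripper is mounted at the origin on a cart in front of the work surface, level with it; the furniture and walls round the work are solid. World frame = base frame: x ahead of the robot, y to its left, z up, the work surface at z = 0. Lengths are in m, angles in rad, forces in N, time in s.
With the tool pointing down it reaches from about 0.425 to 0.925 m from the base axis. Payload 6.8 kg.
Tool frame: the origin (TCP) lies at the very end of the fingers, on their centre line; the grasp point (between the pads) lies 19 mm behind it; z points along the fingers, y is the line along which they close (so a half turn about z gives the same grasp; the last joint's range is limited). The gripper opens to 85 mm and grips with 20 to 120 N. Pads are 22 mm wide; open, the fingers measure 114 mm over their backs; the gripper's body (76 mm by 85 mm) begins 54 mm behind the grasp point. The pads swing forward as they close: fully open they stand 13 mm farther back than shut.
Start: joints at [1.115, 0.477, 0.022, 1.555, -0.011, 1.109, -0.083], TCP at [0.23, -0.635, 0.21] pointing down, gripper open.
Joint ranges: [-2.96, 2.96], [-0.34, 2.1], [-1.41, 1.46], [0.24, 2.44], [-1.37, 4.51], [0.17, 1.92], [-2.96, 2.96]. Speed limits (rad/s): [2.39, 2.39, 3.14, 3.14, 3.14, 3.14, 3.14].

INTERFACE

Orientations are given as a unit quaternion [w, x, y, z].
In Python, from station import get_obs, read_camera, hand_in gives the robot as it stands.
- The arm moves only by the tool arm_command, never from a script. Its argument "commands" is one flat list of numbers, 7 for each row, row after row: the shift along the tool's x, y, z in m, then the turn, a rotation vector about the tool's x, y, z in degrees, then the opening, from 0 (shut) to 1 (fully open). In form: [tx, ty, tz, rx, ry, rz, fingers, tx, ty, tz, rx, ry, rz, fingers, ...]. A call has 1 to 8 rows; each row is the pose to reach, as a shift and turn from the pose commanded when the call began, along the tool's axes at that moment; what a row does not reach only later rows make up. A row lasts 1/10 s, in which the tool goes at most 50 mm and 8.59 degrees, less where a joint would pass 70% of its speed; a pose out of reach is approached as far as the arm can. A call with a gripper value outside its range is refused whole. The fingers move at their own pace and stop on an object; "force" is the grip in N (left out, the last holds). Time passes only in rows, so rows that repeat a pose let the fingers close. It gives the time, the measured TCP pose, the force, the opening and the grip force at its end, in the units of the state.
- get_obs(): the state, without advancing time (a new reading comes with each control period).
- read_camera(name): name is "side" or "top" or "wrist"; returns a dict with "img" (384x512x3 uint8, red, green, blue), "camera_matrix" (3x3 intrinsics, pixels), "pose" (4x4, takes a point from camera to world coordinates). Camera axes: x right, y down, z forward; pixel columns grow to the right and rows downward; lengths in m; the calibration is good to about 2 mm. A picture is of the moment at which its call begins. There is no depth.
- hand_in(): hands the job in; it is judged then, once.
The state is a dict: "t": time; "q": joint angles; "joint_vel": joint speeds; "joint_torque": joint torques, N m; "eef_pos": TCP position; "tool_rot": TCP orientation; "contact_force": force on the tool from outside, world axes, zero at the start; "torque": the same for the moment, N m; "gripper_width": opening from 0.0 (shut) to 1.0 (fully open); "grasp_force": force on a finger pad.
Only numpy, scipy, OpenCV 4.12 (cv2) and the standard library are available. Lean on these libraries where they do the work, as an engineer would, in place of code of your own. Each camera call takes 0.05 s, during which the arm holds its last target. There are 200 camera calls.

## Working session

There is one attempt and no reset: what is moved stays moved. The work goes in short steps, Python scripts to look and compute and a tool call to move; the robot and the scene stay as the last step left them, time stands still between calls to the robot, and variables do not carry over. Pictures are saved under pics/ and viewed, at most 10 in all, crops included, and the job is handed in when it is done.

Besides the shell and the picture viewer there is one more tool, called after "Call:" as name(argument=value, ...) on one line, values as JSON. arm_command: Moves the arm, as the interface text tells. Its arguments: {"type":"object","properties":{"commands":{"type":"array","items":{"type":"number"}},"force":{"type":"number"}},"required":["commands"]}

```bash
mkdir -p pics; ls; python3 - <<'E'
from station import *
import cv2,numpy as np
o=get_obs();print(o['eef_pos'],o['tool_rot'],o['t'])
ims=[]
for n in("top","side"):
    r=read_camera(n);np.savez(f"pics/{n}.npz",**r);ims.append(r['img']);print(n,r['pose'].round(3).tolist(),r['camera_matrix'].tolist())
    cv2.imwrite(f"pics/{n}.png",r['img'][:,:,::-1])
E
```

```text
pics
[ 0.22981548 -0.63400629  0.20941918] [-8.83232174e-04  9.84916205e-01  1.73029577e-01 -2.34894149e-04] 0.0
top [[-0.01, -0.992, 0.125, 0.387], [-1.0, 0.012, 0.013, -0.009], [-0.014, -0.125, -0.992, 0.98], [0.0, 0.0, 0.0, 1.0]] [[365.760020153783, 0.0, 255.27340862971602], [0.0, 365.760020153783, 188.36115365345225], [0.0, 0.0, 1.0]]
side [[-0.966, -0.141, 0.215, 0.294], [-0.257, 0.583, -0.771, 0.724], [-0.016, -0.8, -0.599, 0.697], [0.0, 0.0, 0.0, 1.0]] [[364.33413813657376, 0.0, 253.23512377167364], [0.0, 364.33413813657376, 193.5993611470759], [0.0, 0.0, 1.0]]
```

View pics/top.png

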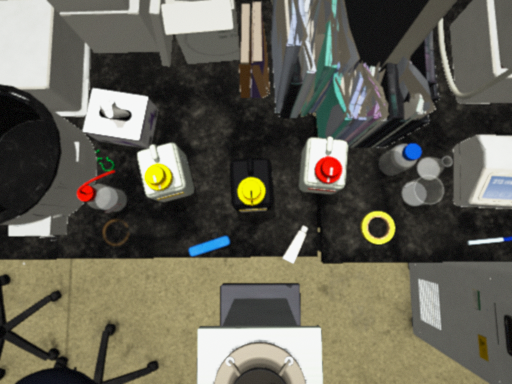

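View pics/side.png

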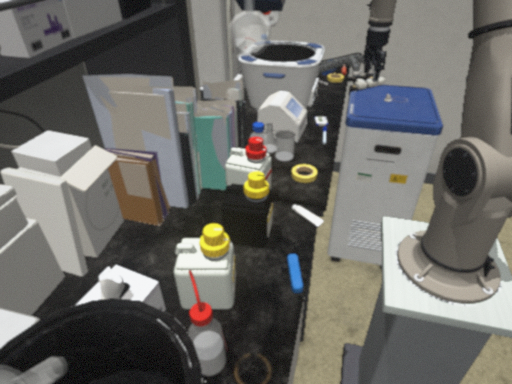

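The top view shows the white canister with the yellow cap at about (158,176), a black look-alike at (251,190), and the red cap at (327,170). The side view shows the yellow cap at (214,240) with a red-straw bottle nearby.

```bash
cat >h.py <<'E'
import numpy as np,cv2
def ray(r,u,v):
    d=r['pose'][:3,:3]@np.linalg.inv(r['camera_matrix'])@np.array([u,v,1.]);return r['pose'][:3,3],d/np.linalg.norm(d)
def onz(r,u,v,z):
    p,d=ray(r,u,v);return p+d*(z-p[2])/d[2]
def tri(rs):
    A=np.zeros((3,3));b=np.zeros(3)
    for p,d in rs:
        M=np.eye(3)-np.outer(d,d);A+=M;b+=M@p
    return np.linalg.solve(A,b)
def yellow(img):
    h=cv2.cvtColor(img,cv2.COLOR_RGB2HSV);return cv2.inRange(h,(22,130,90),(36,255,255))
def blobs(m,amin=150):
    n,l,s,c=cv2.connectedComponentsWithStats(m);return [(c[i].round(1).tolist(),s[i].tolist()) for i in range(1,n) if s[i][4]>amin]
E
python3 - <<'E'
from h import *
T=dict(np.load('pics/top.npz'));S=dict(np.load('pics/side.npz'))
for r in(T,S):print(blobs(yellow(r['img'])))
t=[b for b in blobs(yellow(T['img'])) if b[0][0]<200][0]
s=[b for b in blobs(yellow(S['img'])) if b[0][1]>220][0]
print(tri([ray(T,*t[0]),ray(S,*s[0])]),onz(T,*t[0],.18))
for n,u,v in(("straw tip",115,172),("straw base",88,193)):print(n,onz(T,u,v,.2))
c=cv2.resize(T['img'][120:220,70:220],None,fx=5,fy=5,interpolation=2)
cv2.imwrite('pics/c.png',c[:,:,::-1])
E
```

```text
[([158.3, 176.6], [145, 163, 28, 28, 555]), ([251.0, 190.7], [237, 177, 29, 29, 655]), ([377.7, 227.1], [361, 211, 35, 34, 522])]
[([255.8, 185.7], [243, 172, 26, 27, 542]), ([213.7, 240.1], [200, 222, 31, 35, 780])]
[0.51993728 0.22019592 0.16980566] [0.51664348 0.21687359 0.18      ]
straw tip [0.524676   0.30594942 0.2       ]
straw base [0.47939573 0.36284696 0.2       ]
```

View pics/c.png

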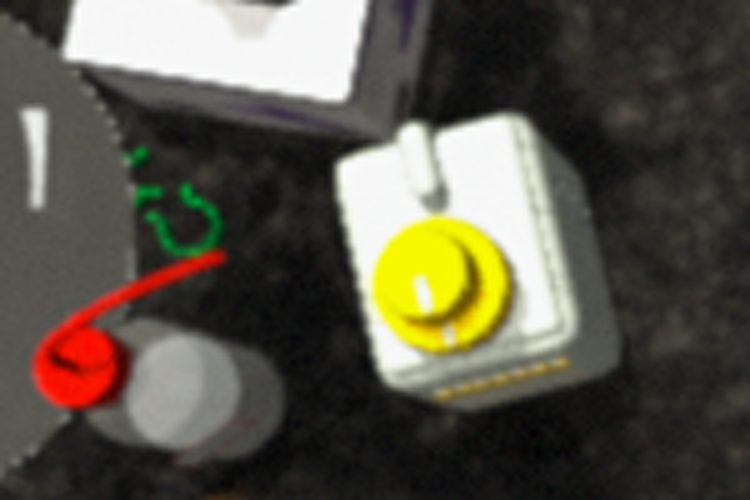

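The crop shows the yellow knob top at about (427,270) and the disc at (442,285). The white marks point down and slightly right, so the canister's yaw is about +12°, with the handle behind it. The straw tip, at (220,257), is about 9 cm to the left. I'll raise the tool, then travel in front of the objects.

Call:
arm_command(commands=[0,0,-0.05,0,0,0,1,0,0,-0.1,0,0,0,1,0.03,-0.02,-0.15,0,0,0,1,0.257,-0.21,-0.17,0,0,0,1,0.257,-0.21,-0.17,0,0,0,1,0.257,-0.21,-0.17,0,0,0,1,0.257,-0.21,-0.17,0,0,0,1,0.257,-0.21,-0.17,0,0,0,1])

```text
t: 0.9
eef_pos: [0.3734, -0.3941, 0.3751]
tool_rot: [-0.0, 0.985, 0.173, -0.0]
contact_force: [1.2, 0.2, 0.8]
gripper_width: 0.997
grasp_force: 0.0
```

```bash
python3 - <<'E'
from h import *
from station import *
from scipy.spatial.transform import Rotation as R
o=get_obs();w=o['tool_rot'];M=R.from_quat(w,scalar_first=True).as_matrix()
T=dict(np.load('pics/top.npz'))
k=onz(T,155.4,174,.202);print(o['t'],o['eef_pos'],o['q'],k,onz(T,158.4,177,.174))
for p in([.46,0,.37],[.517,.217,.33]):print(M.T@(np.array(p)-o['eef_pos']))
E
```

```text
0.9 [ 0.37336586 -0.39412564  0.37508889] [ 0.7933566   0.14898873 -0.10996731  1.63457711  0.01678217  1.35933133
 -0.54201154] [0.51885334 0.21709602 0.202     ] [0.51670524 0.2183207  0.174     ]
[ 0.21574978 -0.34101648  0.00511751]
[ 0.34329358 -0.52559599  0.04512978]
```

Call:
arm_command(commands=[0.176,-0.309,0,0,0,-30,0.75,0.176,-0.309,0,0,0,-30,0.75,0.176,-0.309,0,0,0,-30,0.75,0.176,-0.309,0,0,0,-30,0.75,0.176,-0.309,0,0,0,-30,0.75,0.176,-0.309,0,0,0,-30,0.75,0.176,-0.309,0,0,0,-30,0.75,0.176,-0.309,0,0,0,-30,0.75])

```text
t: 1.7
eef_pos: [0.4333, -0.039, 0.3754]
tool_rot: [-0.0, 0.904, 0.427, 0.001]
contact_force: [0.1, -0.6, 0.7]
gripper_width: 0.75
grasp_force: 0.0
```

```bash
python3 - <<'E'
from station import *
from scipy.spatial.transform import Rotation as R
import numpy as np
o=get_obs();M=R.from_quat(o['tool_rot'],scalar_first=True).as_matrix()
print(o['t'],o['eef_pos'],o['q'].round(2),M.round(3))
print(M.T@(np.array([.518,.217,.33])-o['eef_pos']))
E
```

```text
1.7 [ 0.43330504 -0.03900188  0.3754116 ] [ 0.46 -0.03 -0.49  1.82 -0.02  1.34 -0.72] [[ 0.636  0.772  0.001]
 [ 0.772 -0.636  0.001]
 [ 0.002 -0.    -1.   ]]
[ 0.25134519 -0.09746411  0.04581216]
```

Call:
arm_command(commands=[0.25,-0.1,0.045,0,0,0,0.75,0.25,-0.1,0.045,0,0,0,0.75,0.25,-0.1,0.045,0,0,0,0.75,0.25,-0.1,0.045,0,0,0,0.75,0.25,-0.1,0.045,0,0,0,0.75,0.25,-0.1,0.045,0,0,0,0.75,0.25,-0.1,0.045,0,0,0,0.75,0.25,-0.1,0.045,0,0,0,0.75])

```text
t: 2.5
eef_pos: [0.5174, 0.2095, 0.3294]
tool_rot: [0.0, 0.906, 0.422, -0.001]
contact_force: [-0.1, -0.8, 0.3]
gripper_width: 0.751
grasp_force: 0.0
```

```bash
python3 - <<'E'
from station import *
from h import *
o=get_obs();print(o['t'],o['eef_pos'],o['q'].round(2))
r=read_camera("wrist");np.savez("pics/w1.npz",**r);cv2.imwrite("pics/w1.png",r['img'][:,:,::-1]);print(r['pose'].round(3),r['camera_matrix'])
print(blobs(yellow(r['img'])))
E
```

```text
2.5 [0.51735632 0.2094808  0.32942322] [ 0.09  0.27 -0.71  1.64  0.18  1.3  -1.36]
[[ 0.766 -0.62  -0.169  0.56 ]
 [-0.642 -0.74  -0.2    0.26 ]
 [-0.001  0.262 -0.965  0.492]
 [ 0.     0.     0.     1.   ]] [[342.92552733   0.         256.3313349 ]
 [  0.         342.92552733 187.32160007]
 [  0.           0.           1.        ]]
[([250.7, 154.9], [219, 120, 64, 66, 2388]), ([332.3, 315.4], [320, 291, 26, 51, 807])]
```

View pics/w1.png

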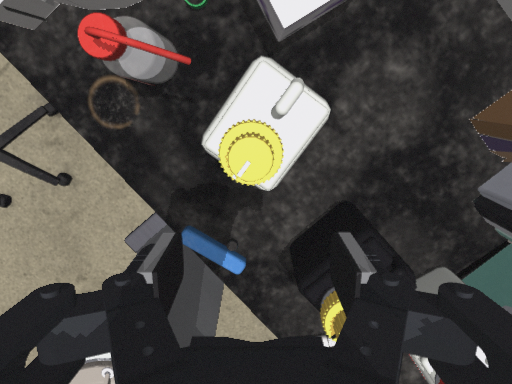

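The wrist view shows the knob top centred at about (251,160) and the disc at (251,153), with clear room around them.

```bash
python3 - <<'E'
from station import *
from h import *
from scipy.spatial.transform import Rotation as R
r=dict(np.load('pics/w1.npz'));T=dict(np.load('pics/top.npz'))
for u,v,z in((251,160,.202),(250.7,153,.174)):print(onz(r,u,v,z))
# knob top by triangulation with top view
print(tri([ray(r,251,160),ray(T,155.4,174)]))
o=get_obs();M=R.from_quat(o['tool_rot'],scalar_first=True).as_matrix()
c=onz(r,251,160,.202);print(o['eef_pos'],M.T@(np.array([c[0],c[1],.22])-o['eef_pos']),M.round(3))
E
```

```text
[0.52132088 0.22127862 0.202     ]
[0.52165843 0.22279816 0.174     ]
[0.52025453 0.21991839 0.19271077]
[0.51757446 0.20864706 0.32980699] [ 0.01220103 -0.00529881  0.10979173] [[ 0.645  0.764 -0.001]
 [ 0.764 -0.645 -0.001]
 [-0.001  0.    -1.   ]]
```

Call:
arm_command(commands=[0.011,-0.0055,0.03,0,0,0,0.75,0.011,-0.0055,0.07,0,0,0,0.75,0.011,-0.0055,0.1,0,0,0,0.75,0.011,-0.0055,0.125,0,0,0,0.75,0.011,-0.0055,0.14,0,0,0,0.75,0.011,-0.0055,0.15,0,0,0,0.75,0.011,-0.0055,0.152,0,0,0,0.75,0.011,-0.0055,0.152,0,0,0,0.75])

```text
t: 3.35
eef_pos: [0.5209, 0.2219, 0.1789]
tool_rot: [0.0, 0.907, 0.422, 0.001]
contact_force: [0.5, -0.0, -0.6]
gripper_width: 0.751
grasp_force: 0.0
```

```bash
python3 - <<'E'
from station import *
from h import *
o=get_obs();print(o['t'],o['eef_pos'],o['q'].round(2),o['contact_force'])
a=read_camera("wrist")['img'];b=read_camera("side")['img']
b=cv2.resize(b[130:290,120:330],None,fx=2.4,fy=2.4)
cv2.imwrite("pics/w2.png",np.hstack([cv2.resize(a,(512,384))[:,120:400],b])[:,:,::-1])
E
```

```text
3.35 [0.52089015 0.22190564 0.17890324] [ 0.02  0.41 -0.68  1.82  0.3   1.02 -1.48] [ 0.50425861 -0.01403462 -0.56905189]
```

View pics/w2.png

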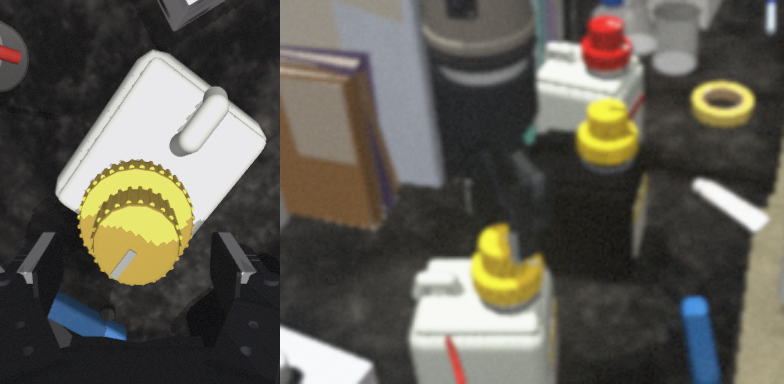

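The fingers straddle the knob, which sits centred between them at column 137 against a mid-point of 139. Closing now.

Call:
arm_command(commands=[0,0,0,0,0,0,0.3,0,0,0,0,0,0,0.3,0,0,0,0,0,0,0.3,0,0,0,0,0,0,0.3,0,0,0,0,0,0,0.3,0,0,0,0,0,0,0.3], force=70)

```text
t: 4.05
eef_pos: [0.5207, 0.2235, 0.18]
tool_rot: [-0.0, 0.906, 0.422, 0.001]
contact_force: [-3.0, 0.1, 7.8]
gripper_width: 0.302
grasp_force: 4.5
```

```bash
python3 - <<'E'
from station import *
from h import *
o=get_obs();print(o['t'],o['eef_pos'],o['gripper_width'],o['grasp_force'],o['contact_force'])
a=read_camera("wrist")['img'];b=read_camera("side")['img']
b=cv2.resize(b[190:270,160:265],None,fx=4.8,fy=4.8)
cv2.imwrite("pics/w3.png",np.hstack([a[:,120:400],b])[:,:,::-1])
E
```

```text
4.05 [0.52070569 0.22350108 0.17997394] 0.3023805158681878 4.496912113681901 [-2.97113482  0.0526706   7.84779914]
```

View pics/w3.png

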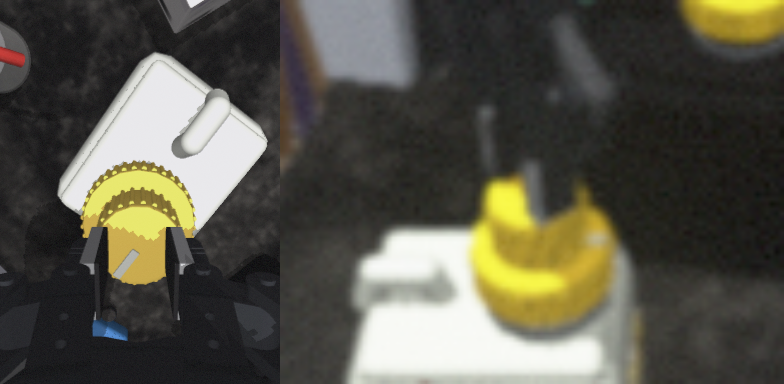

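The fingers closed to 0.30, which is narrower than the knob, so they sit off-centre or on top of it. I'll check by projecting points into the wrist view.

```bash
python3 - <<'E'
from station import *
from h import *
from scipy.spatial.transform import Rotation as R
o=get_obs();M=R.from_quat(o['tool_rot'],scalar_first=True).as_matrix()
r=read_camera("wrist");np.savez("pics/w4.npz",**r);s=read_camera("side");np.savez("pics/s4.npz",**s)
def proj(r,p):
    q=r['camera_matrix']@(np.linalg.inv(r['pose'])@np.append(p,1))[:3];return (q[:2]/q[2]).round(1)
for dz in(0,-.007,-.013,-.02,-.03):print(dz,[proj(r,o['eef_pos']+M@np.array([x,y,dz])) for x in(-.011,.011) for y in(-.013,.013)],proj(s,o['eef_pos']+M@np.array([0,0,dz])))
c=np.array([.5205,.2205,0])
for z in(.166,.174,.187,.194,.202):print(z,proj(r,c+[0,0,z]),proj(s,c+[0,0,z]))
# knob top in wrist, coordinates from full image: rim near bottom (row 284), cols 212..302
print(r['pose'][:3,3],blobs(yellow(r['img'])))
a=r['img'][150:310,190:330];cv2.imwrite("pics/w4.png",cv2.resize(a,None,fx=3.6,fy=3.6)[:,:,::-1])
E
```

```text
0 [array([230.8, 248.8]), array([281.2, 248.9]), array([230.1, 208.4]), array([282.1, 208.4])] [213.2 237.7]
-0.007 [array([229.8, 254.9]), array([282.2, 255. ]), array([229., 213.]), array([283.2, 213.1])] [212.9 235.2]
-0.013 [array([228.9, 260.6]), array([283.1, 260.6]), array([228. , 217.3]), array([284.1, 217.4])] [212.7 233. ]
-0.02 [array([227.7, 267.7]), array([284.3, 267.7]), array([226.7, 222.8]), array([285.4, 222.9])] [212.4 230.5]
-0.03 [array([225.9, 279. ]), array([286.1, 279. ]), array([224.7, 231.5]), array([287.3, 231.6])] [212.  226.7]
0.166 [259.4 223.6] [214.3 241.6]
0.174 [259.5 229.1] [214.  238.8]
0.187 [259.7 239. ] [213.5 234.2]
0.194 [259.9 245. ] [213.2 231.7]
0.202 [260.1 252.6] [212.9 228.7]
[0.56277443 0.27357554 0.34277355] [([257.8, 216.6], [200, 161, 115, 124, 8848])]
```

View pics/w4.png

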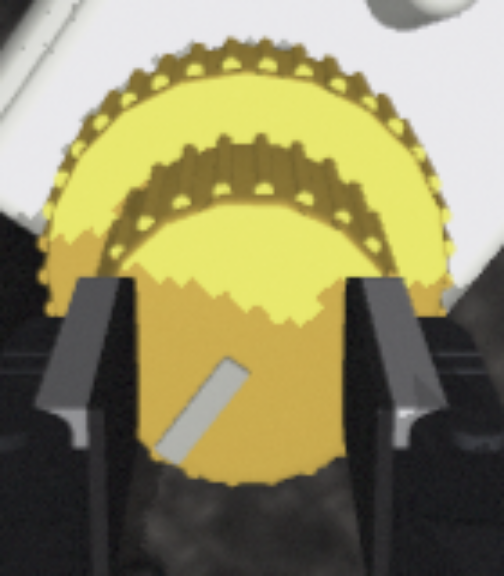

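The pad tips, at row 227 or so, project about 22 mm behind the TCP. They have closed on top of the knob rather than around it. I'll open, go lower and watch the force.

Call:
arm_command(commands=[0,0,-0.003,0,0,0,0.75,0,0,-0.003,0,0,0,0.75,0,0,-0.003,0,0,0,0.75,0,0,-0.003,0,0,0,0.75,0.001,0.001,0.003,0,0,0,0.75,0.001,0.001,0.008,0,0,0,0.75,0.001,0.001,0.012,0,0,0,0.75,0.001,0.001,0.012,0,0,0,0.75])

```text
t: 5.05
eef_pos: [0.5212, 0.2217, 0.1651]
tool_rot: [-0.0, 0.907, 0.422, -0.001]
contact_force: [0.0, 0.7, -0.3]
gripper_width: 0.749
grasp_force: 0.0
```

```bash
python3 - <<'E'
from station import *
from h import *
o=get_obs();print(o['t'],o['eef_pos'],o['gripper_width'],o['contact_force'])
a=read_camera("wrist")['img'];b=read_camera("side")['img']
b=cv2.resize(b[190:270,160:265],None,fx=4.8,fy=4.8)
cv2.imwrite("pics/w5.png",np.hstack([a[:,120:400],b])[:,:,::-1])
E
```

```text
5.05 [0.52119306 0.2217058  0.16510353] 0.7492163420460056 [ 0.04411088  0.73684734 -0.32410211]
```

View pics/w5.png

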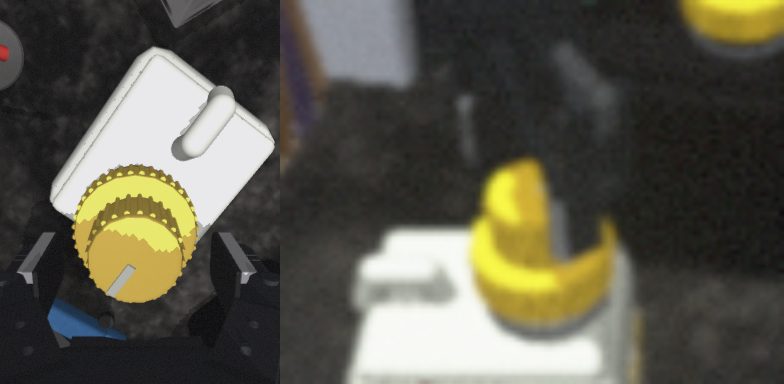

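Call:
arm_command(commands=[0,0,0.006,0,0,0,0.75,0,0,0.006,0,0,0,0.75,0,0,0.006,0,0,0,0.4,0,0,0.006,0,0,0,0.4,0,0,0.006,0,0,0,0.4,0,0,0.006,0,0,0,0.4], force=30)

```text
t: 5.75
eef_pos: [0.5214, 0.2226, 0.1606]
tool_rot: [-0.0, 0.906, 0.422, 0.0]
contact_force: [-3.1, 1.6, 5.7]
gripper_width: 0.458
grasp_force: 31.3
```

Opening is 39 mm with a 31 N grip, so the knob is held. I'll grip harder and press.

Call:
arm_command(commands=[0,0,0,0,0,0,0.3,0,0,0.002,0,0,0,0.3,0,0,0.004,0,0,0,0.3,0,0,0.006,0,0,0,0.3,0,0,0.008,0,0,0,0.3,0,0,0.01,0,0,0,0.3,0,0,0.01,0,0,0,0.3], force=80)

```text
t: 6.45
eef_pos: [0.5217, 0.2227, 0.1525]
tool_rot: [0.0, 0.907, 0.422, 0.0]
contact_force: [-8.1, -2.3, 20.3]
gripper_width: 0.443
grasp_force: 81.1
```

Pressed 8 mm with 20 N, so it is at the stop. Turning anticlockwise.

Call:
arm_command(commands=[0,0,0.001,0,0,-4,0.3,0,0,0.001,0,0,-9,0.3,0,0,0.001,0,0,-14,0.3,0,0,0.001,0,0,-19,0.3,0,0,0.001,0,0,-24,0.3,0,0,0.001,0,0,-29,0.3,0,0,0.001,0,0,-34,0.3,0,0,0.001,0,0,-34,0.3])

```text
t: 7.25
eef_pos: [0.5215, 0.223, 0.1523]
tool_rot: [0.001, 0.743, 0.67, 0.0]
contact_force: [-10.9, -5.0, 27.8]
gripper_width: 0.438
grasp_force: 81.7
```

Call:
arm_command(commands=[0,0,0,0,0,-5,0.3,0,0,0,0,0,-10,0.3,0,0,0,0,0,-15,0.3,0,0,0,0,0,-20,0.3,0,0,0,0,0,-24,0.3,0,0,0,0,0,-27,0.3,0,0,0,0,0,-29,0.3,0,0,0,0,0,-29,0.3])

```text
t: 8.05
eef_pos: [0.5215, 0.2229, 0.1524]
tool_rot: [0.0, 0.553, 0.833, -0.0]
contact_force: [-11.6, -3.5, 28.7]
gripper_width: 0.442
grasp_force: 81.8
```

```bash
python3 - <<'E'
from station import *
from h import *
from scipy.spatial.transform import Rotation as R
o=get_obs();M=R.from_quat(o['tool_rot'],scalar_first=True).as_matrix()
print(o['contact_force'],o['torque'],np.degrees(np.arctan2(M[1,0],M[0,0])),'start',np.degrees(2*np.arctan2(.422,.907)),o['q'].round(2))
E
```

```text
[-11.55014185  -3.45141191  28.66402663] [-1.10707314  2.77586888 -0.9376654 ] 112.8385359080454 start 49.902303251506964 [ 0.18  0.52 -0.91  1.83  0.48  1.03 -0.53]
```

Call:
arm_command(commands=[0,0,0,0,0,-2,0.3,0,0,0,0,0,-4,0.3,0,0,0,0,0,-4,0.3])

```text
t: 8.35
eef_pos: [0.5214, 0.2229, 0.1524]
tool_rot: [-0.0, 0.525, 0.851, 0.0]
contact_force: [-11.5, -3.7, 29.5]
gripper_width: 0.445
grasp_force: 81.8
```

```bash
python3 - <<'E'
from station import *
import numpy as np
o=get_obs();w=o['tool_rot'];print(o['torque'],np.degrees(2*np.arctan2(w[2],w[1])))
E
```

```text
[-0.97479064  2.83152384 -2.12493085] 116.63180925282501
```

The torque rises against the turn, so the cap is at its stop. Releasing.

Call:
arm_command(commands=[0,0,0,0,0,0,0.75,0,0,0,0,0,0,0.75,0,0,0,0,0,0,0.75,0,0,-0.005,0,0,0,0.75,0,0,-0.01,0,0,0,0.75,0,0,-0.02,0,0,0,0.75,0,0,-0.035,0,0,0,0.75,0,0,-0.05,0,0,0,0.75])

```text
t: 9.15
eef_pos: [0.5215, 0.2219, 0.2003]
tool_rot: [-0.0, 0.523, 0.852, -0.0]
contact_force: [0.0, -0.1, -0.1]
gripper_width: 0.75
grasp_force: 0.0
```

Call:
arm_command(commands=[0,0,-0.05,0,0,0,0.75,0,0,-0.1,0,0,0,0.75,0,0,-0.14,0,0,0,0.75,0,0,-0.14,0,0,0,0.75,0,0,-0.14,0,0,0,0.75])

```text
t: 9.65
eef_pos: [0.5219, 0.2223, 0.3408]
tool_rot: [0.001, 0.523, 0.852, 0.001]
contact_force: [0.3, -0.1, -1.8]
gripper_width: 0.751
grasp_force: 0.0
```

```bash
python3 - <<'E'
from station import *
from h import *
o=get_obs();print(o['t'],o['eef_pos'],o['contact_force'])
r=read_camera("wrist");b=read_camera("side")['img'];a=r['img']
b=cv2.resize(b[190:270,160:265],None,fx=3.6,fy=4.8)
cv2.imwrite("pics/w6.png",np.hstack([a[:,60:440],b])[:,:,::-1])
np.savez("pics/w6.npz",**r)
E
```

```text
9.65 [0.52192823 0.22234129 0.34079078] [ 0.2932629  -0.08815742 -1.84837599]
```

View pics/w6.png

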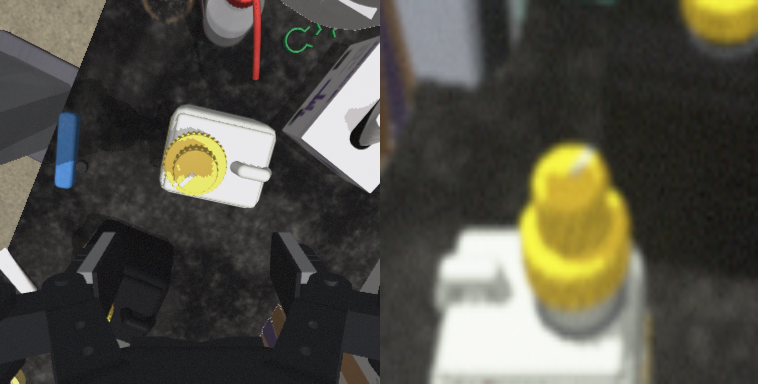

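The cap has risen: the side view shows the grey neck clearly. The mark has turned about 60° anticlockwise and now points to (183,183). The robot is clear.

```bash
python3 -c "
from station import *
print(hand_in())"
```

```text
the job is handed in; nothing more can be done
None
```

The yellow cap is open at its vent position: pressed to its lower stop, turned anticlockwise to its stop, then released and seen to have sprung up. The red cap was not touched, and the job was handed in at about 9.7 s; the first grip had closed on top of the knob (about 8 N) and was redone lower.

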